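# Brush out the steel canister and nest the pink cups in it

### The job

Tip the canister's flip-top lid right back, then take the long brush from its stand and scrub inside the canister, pushing its head right down to the bottom three times and drawing it up to the mouth between the strokes, and put the brush back upright in its stand. Then nest all the pink cups, upright and fully home one inside the other, in the canister's mouth, and leave the lid open. Do not knock the ring dish, the bauble or the clip tray about.

Things in the scene. Friction and masses are not known exactly. Their poses are not given: they have to be found in the camera images.
- canister: stainless steel canister, fixed to the shelf, 66 mm outside diameter, 100 mm tall, straight inside, mouth 58 mm in diameter, inner floor 8 mm above its underside. Origin: centre of its underside, z up; the lid's hinge is on its +x side and the lid's tab points to its -x side
- lid (a joint): angle of the flip-top lid about the hinge: 0 shut, growing as it swings up and over, to at most 2.3 rad (1.57 is upright); it may start slightly ajar. Stiff hinge (about 0.06 N m): it stays wherever it is left
- lid_hinge (a point): point on the hinge axis at the canister's rim, 36 mm from the canister's axis on its +x side and 103 mm above its underside; the axis runs along the canister's y
- lid_tab (a point): grip point on the lid's black thumb tab, a bar 14 mm wide (along the hinge axis), 8 mm thick, across from the hinge. The point moves with the lid, 96 mm from the hinge axis and level with it when shut, 12 mm short of the free end, 26 mm out from the lid's edge. Pinched across its 14 mm, the tab can turn between the fingers as the lid swings
- canister_mouth (a point): centre of the canister's mouth, level with its rim. A cup let down into it hangs by its shoulder on the rim, its own bottom 41 mm below that rim; a cup in a cup hangs likewise, so each further cup sits 29 mm higher than the one below
- brush: long canister brush, 200 mm, standing head down in its stand: a stiff round yellow-orange bristle head 40 mm in diameter and 45 mm long with a flat end, then a round wooden handle 18 mm in diameter up to the top. Origin: centre of the flat lower end, z up along the handle to its top at 200 mm; 120 g, heavier at the head
- brush_stand: white ceramic pot, fixed to the shelf, 68 mm outside diameter, 40 mm tall, opening 60 mm in diameter, inner floor 6 mm above its underside. Origin: centre of its underside
- cup1: pink plastic cup, 70 mm tall, upright; all cups are alike (3 to 5 present). Origin: centre of its underside, z up. Outside 38 mm in diameter at the bottom, 52 mm at 38 mm height, then a 45 degree shoulder out to a straight collar 64 mm in diameter from 44 mm height to the rim (grasp it across there); mouth 58 mm in diameter, floor 22 mm thick, 80 g
- cup2: pink plastic cup, 70 mm tall, upright; all cups are alike (3 to 5 present). Origin: centre of its underside, z up. Outside 38 mm in diameter at the bottom, 52 mm at 38 mm height, then a 45 degree shoulder out to a straight collar 64 mm in diameter from 44 mm height to the rim (grasp it across there); mouth 58 mm in diameter, floor 22 mm thick, 80 g
- cup3: pink plastic cup, 70 mm tall, upright; all cups are alike (3 to 5 present). Origin: centre of its underside, z up. Outside 38 mm in diameter at the bottom, 52 mm at 38 mm height, then a 45 degree shoulder out to a straight collar 64 mm in diameter from 44 mm height to the rim (grasp it across there); mouth 58 mm in diameter, floor 22 mm thick, 80 g
- cup4: pink plastic cup, 70 mm tall, upright; all cups are alike (3 to 5 present). Origin: centre of its underside, z up. Outside 38 mm in diameter at the bottom, 52 mm at 38 mm height, then a 45 degree shoulder out to a straight collar 64 mm in diameter from 44 mm height to the rim (grasp it across there); mouth 58 mm in diameter, floor 22 mm thick, 80 g
- cup5: pink plastic cup, 70 mm tall, upright; all cups are alike (3 to 5 present). Origin: centre of its underside, z up. Outside 38 mm in diameter at the bottom, 52 mm at 38 mm height, then a 45 degree shoulder out to a straight collar 64 mm in diameter from 44 mm height to the rim (grasp it across there); mouth 58 mm in diameter, floor 22 mm thick, 80 g
- ring_dish: white ceramic ring dish, 110 mm in diameter, 28 mm high, loose; bystander with the bauble in it. Origin: centre of its underside
- bauble: blue glass bauble 56 mm in diameter with a small flat foot, lying in the ring dish; bystander. Origin: centre of its foot
- clip_tray: pink plastic hair clip tray, 65 x 160 x 28 mm, at the far side of the shelf; bystander. Origin: centre of its underside
There are look-alikes about, which are no part of the job. What is shaped like the cup3 but yellow is not meant. Leave any yellow look-alike of the cup5 alone.

How it is judged (in metres and radians):
On the way, in this order (a step that is already met when the one before it is completed fails the run):
1. the lid is tipped right back past upright (over 1.6 rad) (value of joint lid above 1.6 rad), for 0.2 s.
2. first stroke: the brush's end is within 16 mm of the canister's inner floor (horizontal distance between brush and canister below 0.03 m and angle between brush's own z axis and vertical below 0.35 rad and z of brush in the frame of canister below 0.024 m), for 0.05 s.
3. the brush is drawn up: its end over 42 mm above the inner floor, still over or in the mouth (horizontal distance between brush and canister below 0.03 m and angle between brush's own z axis and vertical below 0.35 rad and z of brush in the frame of canister above 0.05 m), for 0.05 s.
4. second stroke: down to the bottom again (all of step 2), for 0.05 s.
5. drawn up again (all of step 3), for 0.05 s.
6. third stroke: down to the bottom (all of step 4), for 0.05 s.
7. the brush stands upright in its stand again, on the stand's floor (horizontal distance between brush and brush_stand below 0.02 m and angle between brush's own z axis and vertical below 0.12 rad and z of brush in the frame of brush_stand below 0.012 m and linear speed of brush below 0.03 m/s), for 0.2 s.
At the end, for the whole second after the job is handed in: Lid open over 1.6 rad; brush in its stand (within 20 mm of centre, tilt under 0.12 rad, down within 6 mm); every cup present within 10 mm of the canister's axis, upright within 0.10 rad, within 6 mm of a nested level (59, 88, 117, 146 or 175 mm above the canister's underside); all at rest (all of step 7 and value of joint lid above 1.6 rad and horizontal distance between each of cup1, cup2, cup3, cup4, cup5 and canister below 0.01 m and angle between each of cup1, cup2, cup3, cup4, cup5's own z axis and vertical below 0.1 rad and (z of cup1 in the frame of canister between 0.053 and 0.065 m or z of cup1 in the frame of canister between 0.082 and 0.094 m or z of cup1 in the frame of canister between 0.111 and 0.123 m or z of cup1 in the frame of canister between 0.14 and 0.152 m or z of cup1 in the frame of canister between 0.169 and 0.181 m) and linear speed of each of cup1, cup2, cup3, cup4, cup5 below 0.03 m/s and (z of cup2 in the frame of canister between 0.053 and 0.065 m or z of cup2 in the frame of canister between 0.082 and 0.094 m or z of cup2 in the frame of canister between 0.111 and 0.123 m or z of cup2 in the frame of canister between 0.14 and 0.152 m or z of cup2 in the frame of canister between 0.169 and 0.181 m) and (z of cup3 in the frame of canister between 0.053 and 0.065 m or z of cup3 in the frame of canister between 0.082 and 0.094 m or z of cup3 in the frame of canister between 0.111 and 0.123 m or z of cup3 in the frame of canister between 0.14 and 0.152 m or z of cup3 in the frame of canister between 0.169 and 0.181 m) and (z of cup4 in the frame of canister between 0.053 and 0.065 m or z of cup4 in the frame of canister between 0.082 and 0.094 m or z of cup4 in the frame of canister between 0.111 and 0.123 m or z of cup4 in the frame of canister between 0.14 and 0.152 m or z of cup4 in the frame of canister between 0.169 and 0.181 m) and (z of cup5 in the frame of canister between 0.053 and 0.065 m or z of cup5 in the frame of canister between 0.082 and 0.094 m or z of cup5 in the frame of canister between 0.111 and 0.123 m or z of cup5 in the frame of canister between 0.14 and 0.152 m or z of cup5 in the frame of canister between 0.169 and 0.181 m)); the robot touches nothing.
It fails at once if the ring dish is knocked more than 30 mm from its place (distance of ring_dish from where it was at the start of the episode above 0.03 m).
It fails at once if the bauble is knocked more than 30 mm from its place (distance of bauble from where it was at the start of the episode above 0.03 m).
It fails at once if the clip tray is knocked more than 30 mm from its place (distance of clip_tray from where it was at the start of the episode above 0.03 m).
Of cup1, cup2, cup3, cup4, cup5 only 3 to 5 are there at a start; the rules pass over those that are not, and their reading is None.
At some moment in a run one of cup1, cup2, cup3, cup4, cup5 may be knocked a few centimetres aside while the robot is not near it.
It also fails if it takes over 210 s, if anything falls off the work surface, if the arm or the gripper's body presses on something with over 40 N, if the wrist force passes 120 N, or if a joint passes its speed limit or range.

### The arm

A 6-joint arm with a two-finger parallel gripper is mounted at the origin on the work surface. World frame = base frame: x ahead of the robot, y to its left, z up, the work surface at z = 0. Lengths are in m, angles in degrees, forces in N, time in s.
With the tool pointing down it reaches from about 0.4 to 0.925 m from the base axis. Payload 3.4 kg.
Tool frame: the origin (TCP) lies midway between the tips of the shut fingers; the grasp point (between the pads) lies 19 mm behind it; z points along the fingers, y is the line along which they close (so a half turn about z gives the same grasp; the last joint's range is limited). The gripper opens to 85 mm and grips with 20 to 120 N. Pads are 22 mm wide; open, the fingers measure 114 mm over their backs; the gripper's body (76 mm by 85 mm) begins 54 mm behind the grasp point. The pads swing forward as they close: fully open they stand 13 mm farther back than shut.
Start: joints at [72.68, 17.578, 86.31, -0, 76.112, -4.211], TCP at [0.13, 0.56, 0.231] pointing down, gripper open.
Joint ranges: [-179.03, 179.03], [-60, 130.46], [8.19, 133.38], [-81.62, 261.62], [5.75, 156.47], [-153.77, 153.77]. Speed limits (degrees/s): [147.25, 147.25, 180, 180, 180, 180].

### API

Orientations are given as a 3x3 rotation matrix whose columns are the frame's x, y, z axes.
In Python, from cell import sense, imaging, robot gives the robot as it stands.
- The arm moves only by the tool play_rows, never from a script. Its argument "targets" is a list that holds one entry, the list of rows, each a list of 4 numbers: the shift along the tool's x, y, z in cm, then the turn about the tool's z in degrees. In form: [[[tx, ty, tz, twist], ...]]. A call has exactly 5 rows; each row shifts and turns the commanded pose from where the row before left it, along the tool's axes as they then stand; what a row does not reach is not made up. A row lasts 1/8 s, in which the tool goes at most 62.5 mm and 10.7 degrees, less where a joint would pass 70% of its speed; a pose out of reach is approached as far as the arm can. A call is refused whole if a number of a shift passes 6.25 or a number of a turn 10.7, either way. A call with a gripper value outside its range is refused whole. "claw" is the finger opening in cm, from 0 to 8.54, set as the call begins (left out, the last holds). The fingers move at their own pace and stop on an object; the grip force is fixed at half the most. Time passes only in rows, so rows that do not move let the fingers close, or fill a call up. It gives the time, the measured TCP pose, the force, the opening and the grip force at its end, in the units of the state.
- sense(): the state, without advancing time (a new reading comes with each control period).
- imaging.snapshot(name): name is "scene" or "top"; returns a dict with "color" (400x640x3 uint8, blue, green, red), "z_map" (400x640 float32, m along the optical axis (not along the pixel's ray), 0 where there is no reading), "camera_matrix" (3x3 intrinsics, pixels), "rvec" (rotation vector, rad) and "tvec" (3), from world to camera coordinates, as OpenCV has them. Camera axes: x right, y down, z forward; pixel columns grow to the right and rows downward; lengths in m; the calibration is good to about 2 mm. A picture is of the moment at which its call begins.
- robot.hand_in(): hands the job in; it is judged then, once.
The state is a dict: "t": time; "joints": joint angles; "qd": joint speeds; "joint_efforts": joint torques, N m; "tcp_pos": TCP position; "orientation": TCP orientation; "force": force on the tool from outside, world axes, zero at the start; "torque": the same for the moment, N m; "grip_width": finger opening in m; "grasp_force": force on a finger pad.
Only numpy, scipy, OpenCV 4.12 (cv2) and the standard library are available. Lean on these libraries where they do the work, as an engineer would, in place of code of your own. Each camera call takes 0.05 s, during which the arm holds its last target. There are 200 camera calls.

## Working session

There is one attempt and no reset: what is moved stays moved. The work goes in short steps, Python scripts to look and compute and a tool call to move; the robot and the scene stay as the last step left them, time stands still between calls to the robot, and variables do not carry over. Pictures are saved under pics/ and viewed, at most 14 in all, crops included, and the job is handed in when it is done.

Besides the shell and the picture viewer there is one more tool, called after "Request:" as name(argument=value, ...) on one line, values as JSON. play_rows: Moves the arm, as the interface text tells. Its arguments: {"type":"object","properties":{"targets":{"type":"array"},"claw":{"type":"number"}},"required":["targets"]}

```bash
ls; mkdir -p pics
cat > h.py <<'E'
import numpy as np, cv2
from cell import sense, imaging, robot
def snap(n,save=None):
    d=imaging.snapshot(n)
    if save: cv2.imwrite('pics/'+save,d['color'])
    return d
def world(d):
    K=d['camera_matrix'];R=cv2.Rodrigues(np.array(d['rvec'],float))[0];t=np.array(d['tvec'],float).reshape(3)
    z=d['z_map'];v,u=np.mgrid[:z.shape[0],:z.shape[1]]
    p=np.stack([(u-K[0,2])/K[0,0]*z,(v-K[1,2])/K[1,1]*z,z],-1)
    w=(p-t)@R; w[z==0]=np.nan; return w
def ray(d,u,v,h):
    K=d['camera_matrix'];R=cv2.Rodrigues(np.array(d['rvec'],float))[0];t=np.array(d['tvec'],float).reshape(3)
    o=-R.T@t; r=R.T@np.array([(u-K[0,2])/K[0,0],(v-K[1,2])/K[1,1],1]); return o+r*(h-o[2])/r[2]
E
python3 - <<'E'
from h import *
for n in('scene','top'):
    d=snap(n,n+'0.png'); R=cv2.Rodrigues(np.array(d['rvec'],float))[0]; print(n,-R.T@np.array(d['tvec']).reshape(3),R[2],d['camera_matrix'][0,0])
    np.savez(n+'0.npz',**d)
s=sense();print(s)
E
```

```text
pics
scene [ 1.02312394 -0.40674091  1.11953198] [-0.35097432  0.40015648 -0.84657653] 497.09649786674345
top [0.45558897 0.05074143 1.13923375] [ 0.11772865  0.01241298 -0.99296822] 362.3143980324051
{'t': 0.1, 'joints': array([ 7.26795560e+01,  1.76203155e+01,  8.63757717e+01, -5.77248399e-04,
        7.61120167e+01, -4.21044948e+00]), 'qd': array([ 0.00139314, -0.1234784 , -0.22606343,  0.00042348, -0.04005142,
        0.05147622]), 'joint_efforts': array([ 1.81524782e-03, -4.58527780e+01, -2.52609086e+01, -6.80219819e-05,
        5.29827215e-03,  2.16626887e-05]), 'tcp_pos': array([0.13025496, 0.5594094 , 0.23045392]), 'orientation': array([[-9.73936931e-01,  2.26818318e-01, -5.52383577e-04],
       [ 2.26818954e-01,  9.73935269e-01, -1.80412458e-03],
       [ 1.28777344e-04, -1.88239463e-03, -9.99998220e-01]]), 'force': array([ 0.50049438,  0.1265783 , -0.61957269]), 'torque': array([0.02508581, 0.02764634, 0.02499324]), 'grasp_force': 0.0, 'grip_width': 0.0854285112914727}
```

View pics/scene0.png

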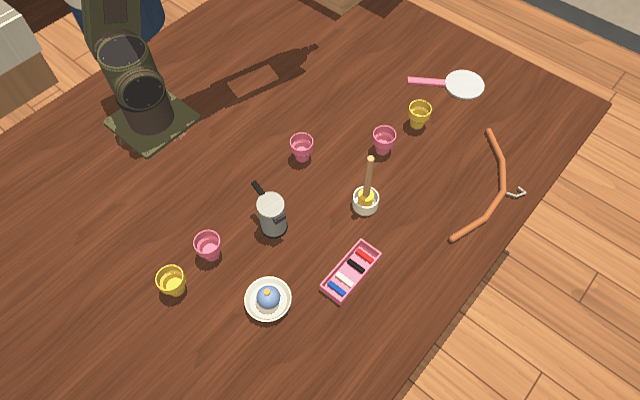

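View pics/top0.png

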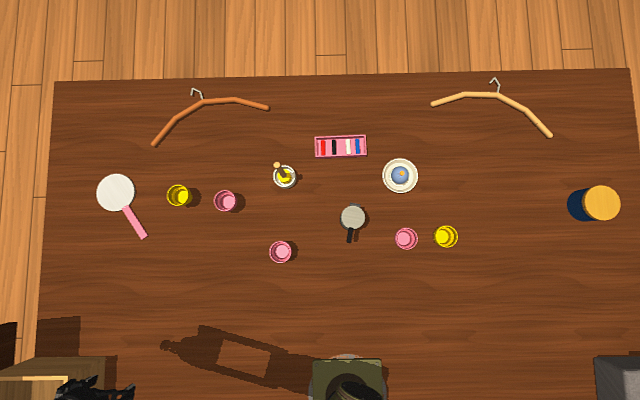

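The scene shows three pink cups, at top-view pixels (225,201), (280,252) and (406,238). There are two yellow look-alikes at (178,195) and (446,236). The canister is at (353,217) with its tab towards (350,238), the brush and stand are at (285,176), the dish and bauble at (400,175), and the tray at (340,146). The pink ones are the cups meant, because the yellow ones are excluded by colour.

```bash
cat >> h.py <<'E'
def circ(p):
    A=np.c_[2*p,np.ones(len(p))];x=np.linalg.lstsq(A,(p**2).sum(1),rcond=None)[0];return x[0],x[1],np.sqrt(x[2]+x[0]**2+x[1]**2)
def cups(d,lo=150,hi=179,zl=.0,area=60):
    hsv=cv2.cvtColor(d['color'],cv2.COLOR_BGR2HSV);W=world(d)
    m=((hsv[...,0]>=lo)&(hsv[...,0]<=hi)&(hsv[...,1]>60)&(hsv[...,2]>90)).astype(np.uint8)
    n,L,S,C=cv2.connectedComponentsWithStats(m);out=[]
    for i in range(1,n):
        if S[i,4]<area: continue
        P=W[L==i];P=P[~np.isnan(P[:,0])]
        if len(P)<20: continue
        zt=np.percentile(P[:,2],95);Q=P[P[:,2]>zt-.008]
        e=Q[:,:2]
        c=cv2.minEnclosingCircle((e*1000).astype(np.float32))
        cnt=max(cv2.findContours((L==i).astype(np.uint8),cv2.RETR_EXTERNAL,cv2.CHAIN_APPROX_NONE)[0],key=len)
        out.append((C[i].round(0),S[i,4],round(zt,4),np.round(np.array(c[0])/1000,4),round(c[1]),np.round(circ(e),4)))
    return out
E
python3 - <<'E'
from h import *
for n in('scene','top'):
    d=dict(np.load(n+'0.npz'));W=world(d);print(n)
    for o in cups(d):print('pink',*o)
    Z=W[...,2]; hsv=cv2.cvtColor(d['color'],cv2.COLOR_BGR2HSV)
    box=(slice(175,245),slice(240,300)) if n=='scene' else (slice(195,250),slice(325,380))
    w=W[box];g=hsv[box]
    lid=(w[...,2]>.095)&(g[...,2]>70);P=w[lid];print('lid n',len(P),P.mean(0),'z pct',np.percentile(P[:,2],[5,50,95]),'enc',cv2.minEnclosingCircle((P[:,:2]*1000).astype(np.float32)),'plane',np.linalg.lstsq(np.c_[P[:,:2],np.ones(len(P))],P[:,2],rcond=None)[0])
    tab=(w[...,2]>.07)&(g[...,2]<=60);P=w[tab];print('tab n',len(P),P.mean(0),P.min(0),P.max(0))
    u=np.argwhere(tab);print('tabpx',u.min(0)+[box[0].start,box[1].start],u.max(0)+[box[0].start,box[1].start])
    box=(slice(150,220),slice(345,385)) if n=='scene' else (slice(155,195),slice(262,305))
    w=W[box].reshape(-1,3);w=w[~np.isnan(w[:,0])]
    for a,b in((.2,.22),(.19,.2),(.15,.19),(.1,.15),(.06,.1)):
        q=w[(w[:,2]>a)&(w[:,2]<b)]
        if len(q):print('brush',a,len(q),q.mean(0))
    q=w[(w[:,2]>.03)&(w[:,2]<.046)];print('stand',len(q),circ(q[:,:2]),cv2.minEnclosingCircle((q[:,:2]*1000).astype(np.float32)),q[:,2].max())
    # triple crop
d=np.load('scene0.npz')['color'];t=np.load('top0.npz')['color']
f=lambda im,u,v,r:cv2.resize(im[v-r:v+r,u-r:u+r],(260,260),interpolation=cv2.INTER_CUBIC)
cv2.imwrite('pics/crop1.png',np.vstack([np.hstack([f(t,225,201,28),f(t,280,252,28),f(t,406,238,28)]),np.hstack([f(t,353,217,28),f(d,270,205,40),f(d,368,185,40)])]))
E
```

```text
scene
pink [426.  81.] 264 0.0107 [0.5248 0.6538] 58 [0.5257 0.6521 0.0341]
pink [383. 139.] 536 0.0703 [0.5814 0.3529] 34 [0.5815 0.3517 0.0303]
pink [301. 146.] 539 0.0695 [0.4267 0.187 ] 33 [0.427  0.1867 0.0303]
pink [207. 245.] 679 0.0702 [ 0.4589 -0.1825] 33 [ 0.4589 -0.183   0.0304]
pink [351. 270.] 1026 0.029 [0.7526 0.0019] 85 [0.7542 0.0015 0.0642]
lid n 669 [ 0.52446312 -0.02705024  0.1103451 ] z pct [0.10122947 0.11078145 0.11667246] enc ((506.3354797363281, -21.734905242919922), 58.11878204345703) plane [-0.16251171  0.05561352  0.19708086]
tab n 54 [ 0.49343161 -0.01987516  0.11388796] [ 0.45108574 -0.04780568  0.08856868] [ 0.56429791 -0.00554171  0.12714652]
tabpx [181 251] [223 285]
brush 0.2 42 [0.65747791 0.17606425 0.20518986]
brush 0.19 18 [0.66072758 0.1719928  0.19497739]
brush 0.15 78 [0.65965476 0.172194   0.17029548]
brush 0.1 86 [0.66043199 0.17195317 0.12554456]
brush 0.06 61 [0.66009891 0.1720904  0.08027309]
stand 220 (np.float64(0.6417070805241291), np.float64(0.21297282337050935), np.float64(0.056119512474408106)) ((636.03076171875, 240.73361206054688)
[... 478 characters left out ...]
.11857686] enc ((504.9975891113281, -24.12775421142578), 56.18321990966797) plane [-0.15574449  0.03371306  0.19448815]
tab n 64 [ 0.46978504 -0.01080828  0.12095091] [ 0.4496906  -0.02129974  0.0815123 ] [ 0.48992681 -0.00340466  0.12693676]
tabpx [228 347] [242 353]
brush 0.2 36 [0.65499783 0.18023018 0.20599229]
brush 0.19 7 [0.64889031 0.17610209 0.19549761]
brush 0.15 22 [0.65009682 0.17645196 0.17123568]
brush 0.1 23 [0.64951883 0.17644555 0.12665224]
brush 0.06 18 [0.64974569 0.17688423 0.07986539]
stand 99 (np.float64(0.6556352088385552), np.float64(0.18083831159375127), np.float64(0.030628233771171666)) ((655.3009033203125, 180.60694885253906), 33.70297622680664) 0.04512391839338807
```

View pics/crop1.png

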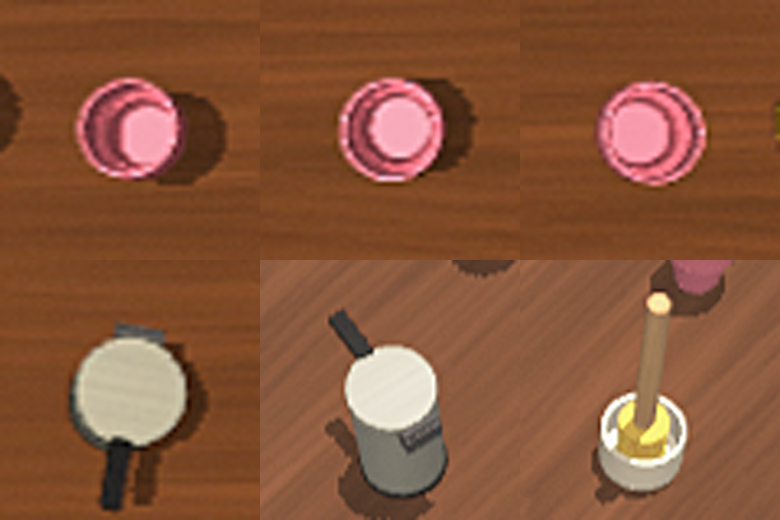

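The crop confirms three pink cups, at top-view pixels (225,201), (280,252) and (406,238), each upright and empty. The canister's lid is slightly ajar, with its tab towards the robot. The brush stands upright in its pot.

```bash
cat >> h.py <<'E'
def go(x,y,z,yaw=None):
    """tool shift (cm) and twist from present pose; shift computed in axes AFTER twist"""
    s=sense();R=np.array(s['orientation']);p=np.array(s['tcp_pos'])
    cur=np.degrees(np.arctan2(-R[0,1],R[1,1]));tw=0 if yaw is None else yaw-cur
    a=np.radians(cur+tw);ty=np.array([-np.sin(a),np.cos(a),0]);tz=np.array([0,0,-1.]);tx=np.cross(ty,tz)
    d=np.array([x,y,z])-p
    print('twist %.1f'%(-tw),'shift cm',np.round([d@tx*100,d@ty*100,d@tz*100],2),'tcp',p.round(4),'yaw %.1f'%cur)
E
python3 - <<'E'
from h import *
for n in('scene','top'):
    d=dict(np.load(n+'0.npz'));W=world(d);hsv=cv2.cvtColor(d['color'],cv2.COLOR_BGR2HSV)
    box=(slice(175,245),slice(240,300)) if n=='scene' else (slice(195,250),slice(325,380))
    w=W[box];g=hsv[box]
    lid=(w[...,2]>.098)&(g[...,2]>130);P=w[lid];c=cv2.minEnclosingCircle((P[:,:2]*1000).astype(np.float32))
    print(n,len(P),c,P.mean(0),np.linalg.lstsq(np.c_[P[:,:2],np.ones(len(P))],P[:,2],rcond=None)[0])
    tab=(w[...,2]>.105)&(g[...,2]<=70)&(w[...,0]<.49);P=w[tab]
    print('tab',len(P),P.mean(0),P[:,:2].min(0),P[:,:2].max(0),np.polyfit(P[:,0],P[:,1:],1)[0])
    print([tuple(np.round(P[(P[:,0]>a)&(P[:,0]<a+.01)].mean(0),4)) for a in(.45,.46,.47,.48)])
E
```

```text
scene 567 ((521.0135498046875, -25.21211814880371), 34.16781234741211) [ 0.52161184 -0.02544312  0.11134084] [-0.14763623  0.02613979  0.18901473]
tab 82 [ 0.47007725 -0.01509574  0.1204692 ] [ 0.45108574 -0.02383124] [ 0.4891319  -0.00531964] [-0.17603464 -0.18756515]
[(np.float64(0.4552), np.float64(-0.0124), np.float64(0.1234)), (np.float64(0.465), np.float64(-0.0141), np.float64(0.1216)), (np.float64(0.4748), np.float64(-0.0163), np.float64(0.119)), (np.float64(0.4843), np.float64(-0.0174), np.float64(0.1181))]
top 422 ((520.6546020507812, -22.099878311157227), 33.21599578857422) [ 0.52036285 -0.02229407  0.11280382] [-0.137918    0.02793146  0.18519393]
tab 67 [ 0.46935365 -0.01116486  0.12164089] [ 0.4496906  -0.02129974] [ 0.48866772 -0.00340466] [-0.20485235 -0.10872055]
[(np.float64(0.4555), np.float64(-0.0083), np.float64(0.1234)), (np.float64(0.4646), np.float64(-0.0101), np.float64(0.1219)), (np.float64(0.4748), np.float64(-0.0122), np.float64(0.1215)), (np.float64(0.4842), np.float64(-0.0143), np.float64(0.1198))]
```

Request:
play_rows(targets=[[[0,0,0,-2.1],[-5.1,-2.3,0,0],[-5.1,-2.3,0,0],[-5.1,-2.3,0,0],[-5.1,-2.3,0,0]]], claw=4)

```text
t: 0.72
tcp_pos: [0.3143, 0.4297, 0.2313]
orientation: [[-0.982, 0.189, 0.0], [0.189, 0.982, 0.0], [-0.0, 0.0, -1.0]]
force: [0.6, 1.1, 0.3]
grip_width: 0.04
grasp_force: 0.0
```

Request:
play_rows(targets=[[[-5.1,-2.3,0,0],[-5.1,-2.3,0,0],[-5.1,-2.3,0,0],[-1.3,-5.5,0,0],[-1.3,-5.5,0,0]]])

```text
t: 1.35
tcp_pos: [0.4553, 0.2191, 0.2309]
orientation: [[-0.982, 0.19, -0.0], [0.19, 0.982, -0.0], [0.0, -0.0, -1.0]]
force: [-0.3, 0.3, 0.1]
grip_width: 0.0401
grasp_force: 0.0
```

Request:
play_rows(targets=[[[-1.3,-5.5,0,0],[-1.3,-5.5,0,0],[-1.3,-5.5,0,0],[-1.3,-5.5,0,0],[0,0,0,0]]])

```text
t: 1.98
tcp_pos: [0.4638, -0.0087, 0.2313]
orientation: [[-0.981, 0.196, 0.0], [0.196, 0.981, -0.001], [-0.0, -0.001, -1.0]]
force: [0.3, 1.1, -1.1]
grip_width: 0.0399
grasp_force: 0.0
```

```bash
python3 -c "
from h import *
go(.4627,-.0124,.100,-11)"
```

```text
twist -0.3 shift cm [ 0.04 -0.39 13.13] tcp [ 0.4638 -0.0087  0.2313] yaw -11.3
```

Request:
play_rows(targets=[[[0,-0.4,3,-0.3],[0,0,4,0],[0,0,4,0],[0,0,2.1,0],[0,0,0,0]]])

```text
t: 2.6
tcp_pos: [0.4613, -0.0078, 0.0988]
orientation: [[-0.983, 0.184, -0.004], [0.184, 0.983, 0.001], [0.005, 0.0, -1.0]]
force: [-0.2, 0.3, 1.1]
grip_width: 0.0397
grasp_force: 0.0
```

Request:
play_rows(targets=[[[0,0,0,0],[0,0,0,0],[0,0,0,0],[0,0,0,0],[0,0,0,0]]], claw=0.5)

```text
t: 3.22
tcp_pos: [0.4631, -0.0116, 0.1015]
orientation: [[-0.983, 0.185, 0.001], [0.185, 0.983, -0.005], [-0.002, -0.005, -1.0]]
force: [-1.6, -11.1, -1.3]
grip_width: 0.0122
grasp_force: 58.3
```

Run:
```python
from h import *
go(.4627,-.0124,.100,-11);s=sense();print(s['grip_width'],s['grasp_force'],s['force'])
th=np.radians([9,25,40,55,70,85,100,112,122,128])
t0=th[0]
for a in th: print(round(np.degrees(a)),np.round([-9.6*(np.cos(t0)-np.cos(a))*1,-9.6*(np.sin(a)-np.sin(t0))],2))
a=np.radians(np.arange(9,130,8.5));print(np.round(np.c_[9.6*np.diff(np.cos(a)),-9.6*np.diff(np.sin(a))],2).tolist(),len(a)-1)
```

```text
twist 0.4 shift cm [ 0.02 -0.09  0.15] tcp [ 0.4631 -0.0116  0.1015] yaw -10.6
0.012184623493442766 58.260594606399536 [ -1.62134733 -11.09555782  -1.33795163]
9 [-0. -0.]
25 [-0.78 -2.56]
40 [-2.13 -4.67]
55 [-3.98 -6.36]
70 [-6.2  -7.52]
85 [-8.65 -8.06]
100 [-11.15  -7.95]
112 [-13.08  -7.4 ]
122 [-14.57  -6.64]
128 [-15.39  -6.06]
[[-0.33, -1.39], [-0.53, -1.32], [-0.72, -1.23], [-0.89, -1.11], [-1.04, -0.97], [-1.18, -0.8], [-1.28, -0.62], [-1.36, -0.42], [-1.41, -0.22], [-1.42, -0.01], [-1.41, 0.2], [-1.36, 0.41], [-1.29, 0.61], [-1.18, 0.79]] 14
```

Request:
play_rows(targets=[[[-0.33,0,-1.39,0],[-0.53,0,-1.32,0],[-0.72,0,-1.23,0],[-0.89,0,-1.11,0],[-1.04,0,-0.97,0]]])

```text
t: 3.85
tcp_pos: [0.496, -0.0185, 0.1605]
orientation: [[-0.983, 0.185, -0.003], [0.185, 0.983, -0.006], [0.002, -0.006, -1.0]]
force: [0.5, -10.6, -12.7]
grip_width: 0.0126
grasp_force: 58.6
```

Request:
play_rows(targets=[[[-1.18,0,-0.8,0],[-1.28,0,-0.62,0],[-1.36,0,-0.42,0],[-1.41,0,-0.22,0],[-1.42,0,0,0]]])

```text
t: 4.47
tcp_pos: [0.5581, -0.0312, 0.1811]
orientation: [[-0.983, 0.185, -0.009], [0.185, 0.983, -0.006], [0.008, -0.008, -1.0]]
force: [-9.1, -10.9, -2.1]
grip_width: 0.0121
grasp_force: 58.5
```

Request:
play_rows(targets=[[[-1.41,0,0.2,0],[-1.36,0,0.41,0],[-1.29,0,0.61,0],[-0.6,0,0.4,0],[0,0,0,0]]])

```text
t: 5.1
tcp_pos: [0.6112, -0.0418, 0.1679]
orientation: [[-0.983, 0.185, 0.006], [0.185, 0.983, -0.009], [-0.008, -0.008, -1.0]]
force: [0.0, -14.3, 5.2]
grip_width: 0.0079
grasp_force: 58.4
```

```bash
python3 -c "
from h import *
d=snap('scene','s1.png');s=sense();print(s['tcp_pos'],s['force'],s['grip_width'],s['grasp_force'])"
```

```text
[ 0.61092735 -0.04173762  0.16805534] [ -0.27659724 -13.39772817   5.14506935] 0.007815606944986933 58.36322844028473
```

View pics/s1.png

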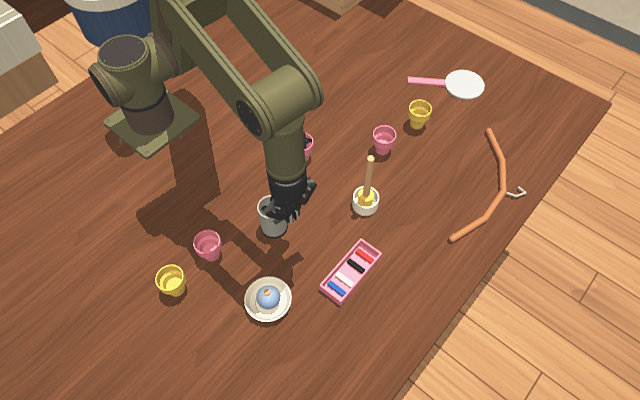

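Request:
play_rows(targets=[[[0,0,0,0],[0,0,0,0],[0,0,0,0],[0,0,-2,0],[0,0,-5,0]]], claw=4.5)

```text
t: 5.78
tcp_pos: [0.6063, -0.0356, 0.2328]
orientation: [[-0.983, 0.185, -0.007], [0.185, 0.983, 0.001], [0.007, -0.0, -1.0]]
force: [1.3, -0.6, 1.0]
grip_width: 0.045
grasp_force: 0.0
```

Request:
play_rows(targets=[[[0,0,-6,0],[0,0,-1,0],[0,5,0,0],[0,5,0,0],[0,5,0,0]]])

```text
t: 6.4
tcp_pos: [0.636, 0.1125, 0.304]
orientation: [[-0.983, 0.186, -0.001], [0.186, 0.983, 0.0], [0.001, -0.0, -1.0]]
force: [0.8, 0.0, 0.1]
grip_width: 0.0451
grasp_force: 0.0
```

Request:
play_rows(targets=[[[0,5,0,0],[0,2.4,0,0],[0,0,0,0],[0,0,0,0],[0,0,0,0]]])

```text
t: 7.02
tcp_pos: [0.65, 0.1819, 0.305]
orientation: [[-0.982, 0.188, -0.0], [0.188, 0.982, -0.001], [0.0, -0.001, -1.0]]
force: [0.2, -0.2, 0.8]
grip_width: 0.0451
grasp_force: 0.0
```

Run:
```python
from h import *
d=snap('scene','s2.png');W=world(d)
go(.6563,.178,.147,-11)
# open lid: points above rim near hinge
w=W[140:260,230:330].reshape(-1,3);w=w[(w[:,2]>.105)&(w[:,2]<.2)&(abs(w[:,0]-.56)<.09)&(abs(w[:,1]+.03)<.06)]
q=(w-[.556,-.0305,.103]);x=q@[.982,-.191,0];print(len(w),'max z',w[:,2].max(),'xs',np.percentile(x,[5,50,95]),'ang',np.percentile(np.degrees(np.arctan2(q[:,2],-x))[q[:,2]>.03],[10,50,90]))
w=W[140:200,355:385].reshape(-1,3);w=w[w[:,2]>.199];w=w[w[:,2]<.22];print(w.mean(0),len(w))
cv2.imwrite('pics/s2c.png',cv2.resize(d['color'][130:260,220:400],None,fx=4,fy=4))
```

```text
twist 0.2 shift cm [-0.69 -0.28 15.81] tcp [0.6501 0.1821 0.3051] yaw -10.8
113 max z 0.1999779105444015 xs [0.00819342 0.02438094 0.04204998] ang [112.61302554 115.38320138 118.07037279]
[0.65775614 0.17568646 0.20423541] 47
```

View pics/s2c.png

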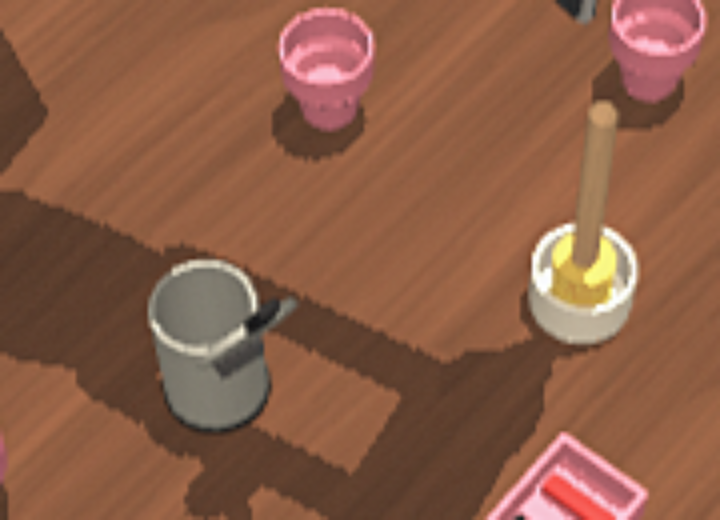

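The lid stands open at about 117° (2.05 rad) with the canister mouth clear. The brush is upright, and the gripper is above it at the top edge of the crop.

Request:
play_rows(targets=[[[-0.7,-0.3,0,0],[0,0,0,0],[0,0,4,0],[0,0,4,0],[0,0,4,0]]])

```text
t: 7.7
tcp_pos: [0.6566, 0.1791, 0.184]
orientation: [[-0.983, 0.186, 0.001], [0.186, 0.983, 0.0], [-0.001, 0.0, -1.0]]
force: [-0.7, 0.8, -0.0]
grip_width: 0.0449
grasp_force: 0.0
```

Request:
play_rows(targets=[[[0,0,3.8,0],[0,0,0,0],[0,0,0,0],[0,0,0,0],[0,0,0,0]]])

```text
t: 8.32
tcp_pos: [0.6575, 0.1796, 0.1488]
orientation: [[-0.983, 0.186, 0.003], [0.186, 0.983, 0.001], [-0.003, 0.001, -1.0]]
force: [-1.0, 0.2, -0.9]
grip_width: 0.0449
grasp_force: 0.0
```

Request:
play_rows(targets=[[[0,0,0,0],[0,0,0,0],[0,0,0,0],[0,0,0,0],[0,0,0,0]]], claw=0.5)

```text
t: 8.95
tcp_pos: [0.6569, 0.1793, 0.1477]
orientation: [[-0.983, 0.186, 0.001], [0.186, 0.983, 0.0], [-0.001, 0.0, -1.0]]
force: [-0.5, -0.6, 5.8]
grip_width: 0.0165
grasp_force: 58.6
```

Run:
```python
from h import *
s=sense();print(s['tcp_pos'],s['force'],s['grip_width'],s['grasp_force'])
for n in('scene','top'):
    d=snap(n);W=world(d).reshape(-1,3);q=W[(W[:,2]>.096)&(W[:,2]<.106)&(np.hypot(W[:,0]-.5205,W[:,1]+.0236)<.05)];c=q@[.982,-.191,0];q=q[c<c.max()-.015]
    print(n,len(q),circ(q[:,:2]),q[:,2].max(), cv2.minEnclosingCircle((q[:,:2]*1000).astype(np.float32)))
```

```text
[0.65690923 0.17931865 0.14770174] [-0.49420558 -0.55643012  5.80355643] 0.016468418809131115 58.64941477775574
scene 112 (np.float64(0.5209057580131831), np.float64(-0.02568160987870352), np.float64(0.030584658118314314)) 0.1032591201760918 ((519.93115234375, -25.885684967041016), 33.48925018310547)
top 63 (np.float64(0.5197017848291797), np.float64(-0.02244354716744712), np.float64(0.030792733760520608)) 0.10362680271735779 ((520.077880859375, -22.638219833374023), 32.708763122558594)
```

Request:
play_rows(targets=[[[0,0,-2,0],[0,0,-4,0],[0,0,-4,0],[0,0,-4,0],[0,0,-1.5,0]]])

```text
t: 9.68
tcp_pos: [0.6573, 0.1797, 0.304]
orientation: [[-0.983, 0.186, 0.003], [0.186, 0.983, 0.001], [-0.003, 0.002, -1.0]]
force: [-0.9, -0.8, -1.2]
grip_width: 0.0167
grasp_force: 58.7
```

Request:
play_rows(targets=[[[3.35,-0.65,0,0],[3.35,-0.65,0,0],[3.35,-0.65,0,0],[3.35,-0.65,0,0],[0,0,0,0]]])

```text
t: 10.3
tcp_pos: [0.5163, 0.1785, 0.3004]
orientation: [[-0.983, 0.185, -0.005], [0.185, 0.983, -0.001], [0.004, -0.002, -1.0]]
force: [-0.3, 0.9, -1.5]
grip_width: 0.0166
grasp_force: 58.7
```

Request:
play_rows(targets=[[[-0.97,-5,0,0],[-0.97,-5,0,0],[-0.97,-5,0,0],[-0.97,-5,0,0],[0,0,0,0]]])

```text
t: 10.92
tcp_pos: [0.5213, -0.0287, 0.3006]
orientation: [[-0.982, 0.191, -0.001], [0.191, 0.982, -0.001], [0.001, -0.002, -1.0]]
force: [-0.6, 0.2, -1.6]
grip_width: 0.0167
grasp_force: 59.1
```

Run:
```python
from h import *
d=snap('scene','s3.png');go(.5203,-.0241,.1557,-11);s=sense();print(s['force'],s['grip_width'])
W=world(d);hsv=cv2.cvtColor(d['color'],cv2.COLOR_BGR2HSV)
m=(hsv[...,0]>18)&(hsv[...,0]<35)&(hsv[...,1]>120)&(hsv[...,2]>100)&(np.hypot(W[...,0]-.52,W[...,1]+.024)<.06);P=W[m];print(len(P),P.mean(0),P[:,2].min(),P[:,2].max())
cv2.imwrite('pics/s3c.png',cv2.resize(d['color'][130:260,200:350],None,fx=4,fy=4))
```

```text
twist 0.1 shift cm [ 0.14  0.23 14.5 ] tcp [ 0.5212 -0.0267  0.3007] yaw -10.9
[ 0.85445126  0.65781031 -1.51466339] 0.016660872921619555
309 [ 0.52963215 -0.03628101  0.19125291] 0.15954747083878462 0.23066843966090925
```

View pics/s3c.png

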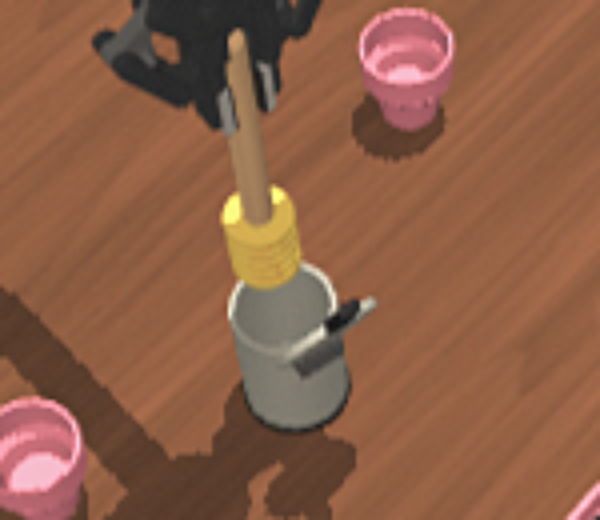

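Request:
play_rows(targets=[[[0.15,0.2,0,0],[0,0,0,0],[0,0,3,0],[0,0,3,0],[0,0,0,0]]])

```text
t: 11.6
tcp_pos: [0.5178, -0.0214, 0.2398]
orientation: [[-0.983, 0.184, -0.006], [0.184, 0.983, 0.001], [0.006, -0.0, -1.0]]
force: [0.3, -0.2, -0.6]
grip_width: 0.0166
grasp_force: 59.0
```

Request:
play_rows(targets=[[[0,0,3,0],[0,0,3,0],[0,0,2.5,0],[0,0,0,0],[0,0,0,0]]])

```text
t: 12.22
tcp_pos: [0.5213, -0.0226, 0.1585]
orientation: [[-0.983, 0.185, 0.003], [0.185, 0.983, -0.0], [-0.003, 0.0, -1.0]]
force: [-0.2, -0.0, -1.7]
grip_width: 0.0166
grasp_force: 59.1
```

Run:
```python
from h import *
go(.5203,-.0241,.1537,-11);s=sense();print(s['force'],s['grip_width'])
```

```text
twist 0.3 shift cm [ 0.07 -0.17  0.48] tcp [ 0.5213 -0.0226  0.1585] yaw -10.7
[-0.1567466  -0.03746371 -1.69053049] 0.0165793309857065
```

Request:
play_rows(targets=[[[0,-0.2,0.3,0],[0,0,0,0],[0,0,0,0],[0,0,-4,0],[0,0,-4,0]]])

```text
t: 12.85
tcp_pos: [0.519, -0.0247, 0.2344]
orientation: [[-0.983, 0.186, -0.002], [0.186, 0.983, 0.0], [0.002, -0.0, -1.0]]
force: [0.9, -0.7, -1.8]
grip_width: 0.0167
grasp_force: 59.0
```

Request:
play_rows(targets=[[[0,0,0,0],[0,0,0,0],[0,0,4,0],[0,0,4,0],[0,0,0,0]]])

```text
t: 13.48
tcp_pos: [0.5158, -0.0243, 0.1502]
orientation: [[-0.983, 0.186, -0.01], [0.186, 0.983, 0.001], [0.01, -0.001, -1.0]]
force: [-0.1, -0.5, -1.7]
grip_width: 0.0168
grasp_force: 59.5
```

Request:
play_rows(targets=[[[0,0,0.1,0],[0,0,0,0],[0,0,-4,0],[0,0,-4,0],[0,0,0,0]]])

```text
t: 14.1
tcp_pos: [0.5226, -0.0251, 0.2376]
orientation: [[-0.983, 0.186, 0.01], [0.186, 0.983, -0.001], [-0.01, 0.001, -1.0]]
force: [-0.6, 0.1, -0.6]
grip_width: 0.0165
grasp_force: 59.7
```

Request:
play_rows(targets=[[[0,0,0,0],[0,0,4,0],[0,0,4,0],[0,0,0,0],[0,0,0,0]]])

```text
t: 14.72
tcp_pos: [0.5194, -0.0247, 0.153]
orientation: [[-0.983, 0.186, -0.001], [0.186, 0.983, 0.0], [0.001, 0.0, -1.0]]
force: [1.0, -0.2, -2.4]
grip_width: 0.0165
grasp_force: 59.9
```

Request:
play_rows(targets=[[[0,0,0.1,0],[0,0,0,0],[0,0,0,0],[0,0,0,0],[0,0,0,0]]])

```text
t: 15.35
tcp_pos: [0.5195, -0.0247, 0.152]
orientation: [[-0.983, 0.186, 0.0], [0.186, 0.983, -0.0], [-0.0, -0.0, -1.0]]
force: [0.0, 0.5, -1.4]
grip_width: 0.0165
grasp_force: 59.8
```

Run:
```python
from h import *
go(.5203,-.0241,.1537,-11);s=sense();print(s['force'],s['grip_width'])
```

```text
twist 0.3 shift cm [-0.07  0.08 -0.17] tcp [ 0.5195 -0.0247  0.152 ] yaw -10.7
[ 0.03767139  0.51414645 -1.36021403] 0.016495617492822686
```

Request:
play_rows(targets=[[[0,0,-4,0],[0,0,-4,0],[0,0,-4,0],[0,0,-3,0],[0,0,0,0]]])

```text
t: 15.98
tcp_pos: [0.5211, -0.0249, 0.3044]
orientation: [[-0.983, 0.186, 0.006], [0.186, 0.983, -0.001], [-0.006, 0.0, -1.0]]
force: [0.4, 0.1, -1.0]
grip_width: 0.0166
grasp_force: 59.6
```

Request:
play_rows(targets=[[[0.97,5,0,0],[0.97,5,0,0],[0.97,5,0,0],[0.97,5,0,0],[0,0,0,0]]])

```text
t: 16.6
tcp_pos: [0.5173, 0.1822, 0.2996]
orientation: [[-0.983, 0.181, -0.003], [0.181, 0.983, 0.001], [0.003, -0.0, -1.0]]
force: [-0.4, -0.7, -1.6]
grip_width: 0.0165
grasp_force: 59.6
```

Request:
play_rows(targets=[[[-3.35,0.65,0,0],[-3.35,0.65,0,0],[-3.35,0.65,0,0],[-3.35,0.65,0,0],[0,0,0,0]]])

```text
t: 17.23
tcp_pos: [0.6567, 0.1779, 0.2989]
orientation: [[-0.982, 0.188, -0.003], [0.188, 0.982, -0.001], [0.002, -0.002, -1.0]]
force: [-1.4, -0.3, -2.2]
grip_width: 0.0163
grasp_force: 59.6
```

Request:
play_rows(targets=[[[0,0,0,0],[0,0,0,0],[0,0,0,0],[0,0,0,0],[0,0,0,0]]])

```text
t: 17.85
tcp_pos: [0.6548, 0.1798, 0.3022]
orientation: [[-0.983, 0.186, 0.0], [0.186, 0.983, 0.0], [-0.0, 0.0, -1.0]]
force: [1.5, 0.5, -0.7]
grip_width: 0.0162
grasp_force: 59.6
```

Run:
```python
from h import *
go(.6567,.1790,.1487,-11)
d=snap('scene');W=world(d);hsv=cv2.cvtColor(d['color'],cv2.COLOR_BGR2HSV)
m=(hsv[...,0]>18)&(hsv[...,0]<35)&(hsv[...,1]>120)&(hsv[...,2]>100)&(np.hypot(W[...,0]-.66,W[...,1]-.18)<.06);P=W[m];print(len(P),P.mean(0),P[:,2].min(),P[:,2].max())
P=W.reshape(-1,3);q=P[(P[:,2]>.035)&(P[:,2]<.045)&(np.hypot(P[:,0]-.656,P[:,1]-.18)<.05)];print(len(q),cv2.minEnclosingCircle((q[:,:2]*1000).astype(np.float32)))
d=snap('top');P=world(d).reshape(-1,3);q=P[(P[:,2]>.035)&(P[:,2]<.045)&(np.hypot(P[:,0]-.656,P[:,1]-.18)<.05)];print(len(q),cv2.minEnclosingCircle((q[:,:2]*1000).astype(np.float32)) if len(q) else 0)
```

```text
twist 0.3 shift cm [-0.2  -0.04 15.35] tcp [0.6548 0.1798 0.3022] yaw -10.7
271 [0.66276607 0.16878563 0.19698444] 0.16437437710611405 0.2298973395414904
139 ((658.1233520507812, 178.80300903320312), 35.45280456542969)
25 ((654.4518432617188, 180.65187072753906), 33.426597595214844)
```

Request:
play_rows(targets=[[[-0.15,0,0,0],[0,0,4,0],[0,0,4,0],[0,0,4,0],[0,0,0,0]]])

```text
t: 18.58
tcp_pos: [0.6536, 0.1787, 0.1779]
orientation: [[-0.983, 0.186, -0.009], [0.186, 0.983, -0.002], [0.008, -0.003, -1.0]]
force: [-0.1, -1.0, -1.2]
grip_width: 0.0166
grasp_force: 59.5
```

Request:
play_rows(targets=[[[0,0,1.5,0],[0,0,1,0],[0,0,0.5,0],[0,0,0.2,0],[0,0,0,0]]])

```text
t: 19.2
tcp_pos: [0.6566, 0.1794, 0.1502]
orientation: [[-0.983, 0.186, 0.0], [0.186, 0.983, 0.0], [-0.0, 0.0, -1.0]]
force: [-0.4, 0.2, -1.3]
grip_width: 0.0167
grasp_force: 59.6
```

Run:
```python
from h import *
go(.6567,.1790,.1487,-11);print(sense()['force'])
```

```text
twist 0.3 shift cm [-0.01 -0.04  0.15] tcp [0.6566 0.1794 0.1502] yaw -10.7
[-0.38169595  0.15294215 -1.26957042]
```

Nearly down: 2 mm more, then release, wait and rise.

Request:
play_rows(targets=[[[0,0,0.2,0],[0,0,0.1,0],[0,0,0,0],[0,0,0,0],[0,0,0,0]]])

```text
t: 19.82
tcp_pos: [0.6565, 0.1794, 0.147]
orientation: [[-0.983, 0.186, 0.0], [0.186, 0.983, 0.0], [-0.0, 0.0, -1.0]]
force: [0.1, -0.0, -1.4]
grip_width: 0.0163
grasp_force: 59.6
```

Request:
play_rows(targets=[[[0,0,0,0],[0,0,0,0],[0,0,0,0],[0,0,0,0],[0,0,0,0]]], claw=4.5)

```text
t: 20.45
tcp_pos: [0.6565, 0.1794, 0.1469]
orientation: [[-0.983, 0.186, 0.0], [0.186, 0.983, 0.0], [-0.0, 0.0, -1.0]]
force: [-0.3, 0.5, 0.7]
grip_width: 0.0451
grasp_force: 0.0
```

Request:
play_rows(targets=[[[0,0,-3,0],[0,0,-4,0],[0,0,-4,0],[0,0,-4,0],[0,0,0,0]]])

```text
t: 21.08
tcp_pos: [0.6586, 0.1798, 0.3018]
orientation: [[-0.983, 0.186, 0.009], [0.186, 0.983, 0.002], [-0.008, 0.003, -1.0]]
force: [-0.3, 0.2, -0.5]
grip_width: 0.0449
grasp_force: 0.0
```

Run:
```python
from h import *
D={}
for n in('scene','top'):
    d=snap(n,'p4%s.png'%n);print(n)
    for o in cups(d):
        if o[2]>.05: print(*o)
    P=world(d).reshape(-1,3);P=P[np.hypot(P[:,0]-.656,P[:,1]-.18)<.04]
    for a,b in((.1995,.215),(.15,.19),(.08,.12)):
        q=P[(P[:,2]>a)&(P[:,2]<b)];print(a,len(q),q.mean(0) if len(q) else 0)
go(.458,-.181,.25,-11)
```

```text
scene
[381. 131.] 403 0.0725 [0.6006 0.2736] 141 [0.6054 0.2783 0.1046]
[301. 146.] 520 0.0696 [0.4271 0.1875] 34 [0.4271 0.1867 0.0303]
[207. 244.] 637 0.0705 [ 0.4588 -0.184 ] 34 [ 0.4592 -0.1828  0.0304]
0.1995 47 [0.66063339 0.17459348 0.20422392]
0.15 72 [0.6631519  0.17077081 0.16961075]
0.08 63 [0.66264182 0.17067073 0.09977207]
top
[406. 238.] 394 0.0718 [ 0.4581 -0.1798] 32 [ 0.4576 -0.1795  0.0302]
0.1995 0 0
0.15 0 0
0.08 0 0
twist 0.3 shift cm [ 12.6  -39.16   4.72] tcp [0.6564 0.1794 0.2972] yaw -10.7
```

View pics/p4scene.png

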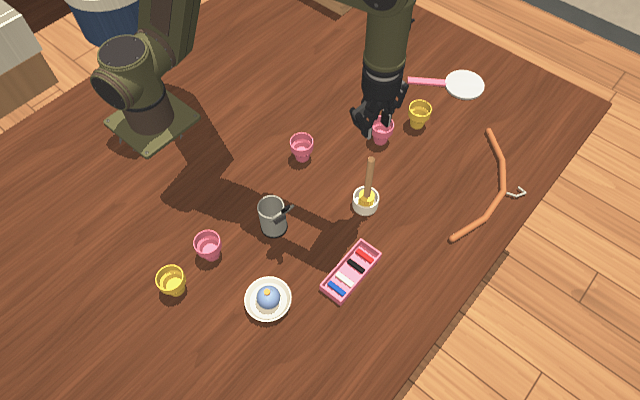

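Request:
play_rows(targets=[[[1.6,-4.9,0,0],[1.6,-4.9,0,0],[1.6,-4.9,0,0],[1.6,-4.9,0,0],[1.6,-4.9,0,0]]], claw=8.5)

```text
t: 21.8
tcp_pos: [0.5303, -0.0476, 0.2949]
orientation: [[-0.983, 0.186, -0.004], [0.186, 0.983, 0.0], [0.004, -0.0, -1.0]]
force: [0.6, -0.5, -0.0]
grip_width: 0.085
grasp_force: 0.0
```

Request:
play_rows(targets=[[[1.6,-4.9,0,0],[1.6,-4.9,0,0],[1.4,-4.9,0,0],[0,0,4.7,0],[0,0,0,0]]])

```text
t: 22.42
tcp_pos: [0.4557, -0.1811, 0.2456]
orientation: [[-0.982, 0.188, -0.01], [0.187, 0.982, 0.005], [0.011, 0.003, -1.0]]
force: [-0.2, 0.5, 0.1]
grip_width: 0.0852
grasp_force: 0.0
```

Request:
play_rows(targets=[[[0,0,0,0],[0,0,0,0],[0,0,0,0],[0,0,0,0],[0,0,0,0]]])

```text
t: 23.05
tcp_pos: [0.46, -0.1823, 0.2502]
orientation: [[-0.983, 0.185, 0.001], [0.185, 0.983, -0.0], [-0.001, -0.0, -1.0]]
force: [-0.5, 0.3, -0.4]
grip_width: 0.0847
grasp_force: 0.0
```

Run:
```python
from h import *
for o in cups(snap('scene')):
    if o[2]>.05: print(*o)
go(.458,-.1815,.031,-11)
```

```text
[381. 129.] 519 0.0696 [0.5566 0.3767] 35 [0.5556 0.3766 0.0305]
[301. 146.] 524 0.0704 [0.4273 0.1866] 35 [0.4273 0.1864 0.0305]
[207. 244.] 647 0.0706 [ 0.4586 -0.1828] 33 [ 0.4591 -0.1827  0.0303]
twist 0.3 shift cm [ 0.2   0.04 21.91] tcp [ 0.4599 -0.1823  0.2501] yaw -10.7
```

Cup A has been knocked to about (0.555, 0.377), so I'll re-measure it later. I'm grasping the near cup C now.

Request:
play_rows(targets=[[[0.2,0,5,0],[0,0,5,0],[0,0,4,0],[0,0,0,0],[0,0,0,0]]])

```text
t: 23.72
tcp_pos: [0.4589, -0.1826, 0.111]
orientation: [[-0.983, 0.186, 0.001], [0.186, 0.983, -0.001], [-0.002, -0.001, -1.0]]
force: [0.1, 0.2, 0.5]
grip_width: 0.0847
grasp_force: 0.0
```

Request:
play_rows(targets=[[[0,0,4,0],[0,0,3,0],[0,0,0.9,0],[0,0,0,0],[0,0,0,0]]])

```text
t: 24.35
tcp_pos: [0.4592, -0.1827, 0.0324]
orientation: [[-0.983, 0.186, 0.003], [0.186, 0.983, -0.001], [-0.003, -0.001, -1.0]]
force: [-0.3, -1.0, 0.2]
grip_width: 0.0852
grasp_force: 0.0
```

Request:
play_rows(targets=[[[0,0,0,0],[0,0,0,0],[0,0,0,0],[0,0,0,0],[0,0,0,0]]], claw=5.5)

```text
t: 24.98
tcp_pos: [0.4587, -0.1824, 0.0325]
orientation: [[-0.983, 0.186, 0.002], [0.186, 0.983, -0.001], [-0.003, -0.001, -1.0]]
force: [-1.4, 1.8, 9.6]
grip_width: 0.0635
grasp_force: 63.6
```

Run:
```python
from h import *
go(.458,-.1815,.031,-11);s=sense();print(s['force'],s['grip_width'],s['grasp_force'])
```

```text
twist 0.3 shift cm [0.09 0.08 0.15] tcp [ 0.4587 -0.1824  0.0325] yaw -10.7
[-1.37643608  1.8037247   9.56039688] 0.06352930041755285 63.58214428037172
```

Request:
play_rows(targets=[[[0,0,-2,0],[0,0,-4,0],[0,0,-4,0],[0,0,-4,0],[0,0,0,0]]])

```text
t: 25.6
tcp_pos: [0.4602, -0.1832, 0.1745]
orientation: [[-0.983, 0.186, 0.007], [0.186, 0.983, -0.004], [-0.008, -0.002, -1.0]]
force: [0.0, -0.7, -0.9]
grip_width: 0.0632
grasp_force: 65.9
```

Request:
play_rows(targets=[[[-0.8,4.2,0,0],[-0.8,4.2,0,0],[-0.8,4.2,0,0],[-0.7,4.1,0,0],[0,0,0,0]]])

```text
t: 26.22
tcp_pos: [0.5193, -0.0212, 0.1697]
orientation: [[-0.983, 0.182, -0.002], [0.182, 0.983, 0.001], [0.002, 0.001, -1.0]]
force: [-0.5, -0.2, -0.9]
grip_width: 0.0634
grasp_force: 66.0
```

Request:
play_rows(targets=[[[0,0,0,0],[0,0,0,0],[0,0,0,0],[0,0,0,0],[0,0,0,0]]])

```text
t: 26.85
tcp_pos: [0.5193, -0.0241, 0.171]
orientation: [[-0.982, 0.186, 0.0], [0.186, 0.982, -0.0], [-0.0, -0.0, -1.0]]
force: [0.1, 0.1, -0.9]
grip_width: 0.0632
grasp_force: 66.0
```

Run:
```python
from h import *
go(.5203,-.0241,.0925,-11);s=sense();print(s['force'],s['grip_width'],s['grasp_force'])
d=snap('scene','s5.png')
for o in cups(d):
    if o[2]>.05: print(*o)
cv2.imwrite('pics/s5c.png',cv2.resize(d['color'][130:260,200:350],None,fx=4,fy=4))
```

```text
twist 0.3 shift cm [-0.1   0.02  7.85] tcp [ 0.5193 -0.0241  0.171 ] yaw -10.7
[ 0.10748681  0.07485612 -0.87347649] 0.06316615368337739 66.0312796245853
[381. 129.] 517 0.0694 [0.5541 0.3768] 35 [0.5555 0.3765 0.0302]
[301. 146.] 515 0.0697 [0.4282 0.1878] 35 [0.4272 0.1867 0.0301]
[269. 187.] 567 0.2103 [ 0.5247 -0.0253] 32 [ 0.5215 -0.0253  0.0282]
```

View pics/s5c.png

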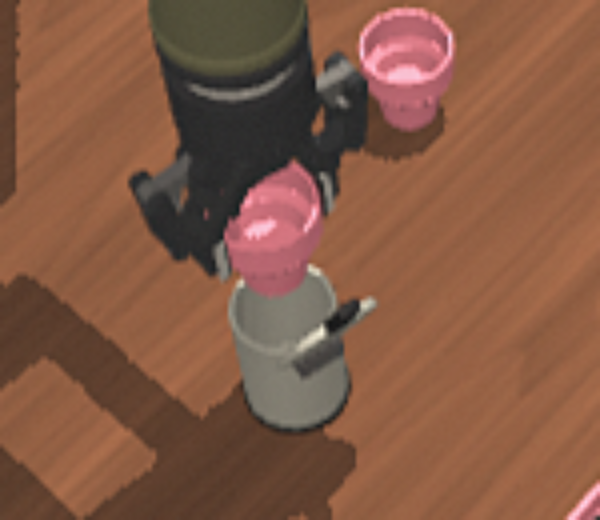

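Request:
play_rows(targets=[[[-0.05,0,2,0],[0,0,2,0],[0,0,2,0],[0,0,1,0],[0,0,0,0]]])

```text
t: 27.52
tcp_pos: [0.5194, -0.0237, 0.1004]
orientation: [[-0.983, 0.186, -0.001], [0.186, 0.983, 0.0], [0.001, -0.0, -1.0]]
force: [-0.2, -0.4, -1.1]
grip_width: 0.0634
grasp_force: 66.0
```

Request:
play_rows(targets=[[[0,0,0.3,0],[0,0,0.3,0],[0,0,0,0],[0,0,0,0],[0,0,0,0]]])

```text
t: 28.15
tcp_pos: [0.52, -0.0238, 0.0951]
orientation: [[-0.983, 0.186, 0.0], [0.186, 0.983, -0.0], [-0.0, -0.0, -1.0]]
force: [-0.1, 0.0, -0.0]
grip_width: 0.0631
grasp_force: 66.0
```

Run:
```python
from h import *
go(.5203,-.0241,.0915,-11);s=sense();print(s['force'],s['torque'],s['grip_width'],s['grasp_force'])
```

```text
twist 0.3 shift cm [-0.04 -0.02  0.36] tcp [ 0.52   -0.0238  0.0951] yaw -10.7
[-0.09796024  0.01262374 -0.01835789] [-0.01532167  0.01956549 -0.00110592] 0.06312424869020966 66.0291097528534
```

Centred with no contact yet. Down another 3 mm, release, rise, then move towards cup B.

Request:
play_rows(targets=[[[0,0,0.2,0],[0,0,0.1,0],[0,0,0,0],[0,0,0,0],[0,0,0,0]]])

```text
t: 28.78
tcp_pos: [0.5203, -0.0238, 0.0938]
orientation: [[-0.983, 0.186, 0.002], [0.186, 0.983, -0.0], [-0.002, 0.0, -1.0]]
force: [-4.6, 0.2, 13.9]
grip_width: 0.0631
grasp_force: 74.4
```

Request:
play_rows(targets=[[[0,0,0,0],[0,0,0,0],[0,0,0,0],[0,0,0,0],[0,0,0,0]]], claw=8.5)

```text
t: 29.4
tcp_pos: [0.5198, -0.0238, 0.0917]
orientation: [[-0.983, 0.186, -0.0], [0.186, 0.983, 0.0], [0.0, -0.0, -1.0]]
force: [-0.7, 0.2, 0.2]
grip_width: 0.0851
grasp_force: 0.0
```

Request:
play_rows(targets=[[[0,0,-3,0],[0,0,-4,0],[0,0,-4,0],[0,0,-4,0],[0,0,0,0]]])

```text
t: 30.02
tcp_pos: [0.5223, -0.0241, 0.2455]
orientation: [[-0.983, 0.186, 0.008], [0.186, 0.983, -0.001], [-0.008, 0.001, -1.0]]
force: [0.9, -0.4, -0.7]
grip_width: 0.0852
grasp_force: 0.0
```

Request:
play_rows(targets=[[[5,4,0,0],[5,4,0,0],[3,5,0,0],[0,5,0,0],[0,0,0,0]]])

```text
t: 30.65
tcp_pos: [0.4272, 0.1778, 0.241]
orientation: [[-0.983, 0.181, -0.001], [0.181, 0.983, 0.001], [0.001, 0.001, -1.0]]
force: [-0.1, -0.4, -0.0]
grip_width: 0.0851
grasp_force: 0.0
```

Run:
```python
from h import *
for n in ('scene','top'):
    d=snap(n,'p6%s.png'%n)
    for o in cups(d):
        if o[2]>.05: print(n,*o)
    P=world(d).reshape(-1,3);P=P[(np.hypot(P[:,0]-.5203,P[:,1]+.0241)<.034)&(P[:,2]>.121)&(P[:,2]<.145)];print(len(P),circ(P[:,:2]) if len(P)>5 else 0)
go(.426,.1875,.031,-11)
```

```text
scene [381. 129.] 520 0.0693 [0.556  0.3765] 34 [0.5556 0.3765 0.0304]
scene [301. 146.] 529 0.0699 [0.4265 0.1865] 34 [0.4272 0.1867 0.0304]
scene [269. 202.] 587 0.1296 [ 0.5215 -0.0253] 33 [ 0.5213 -0.0255  0.0302]
178 (np.float64(0.5212973317232943), np.float64(-0.025574074883976228), np.float64(0.03022006107292173))
top [217. 209.] 394 0.0723 [0.5521 0.3804] 33 [0.553  0.3792 0.0302]
top [353. 216.] 422 0.1311 [ 0.5198 -0.022 ] 32 [ 0.5197 -0.0222  0.0301]
top [285. 245.] 60 0.3929 [0.4542 0.1229] 2 [0.4585 0.1046 0.0188]
90 (np.float64(0.519595646711888), np.float64(-0.022280568698657688), np.float64(0.030221894131686536))
twist 0.4 shift cm [ 0.31  1.22 20.98] tcp [0.4267 0.1749 0.2408] yaw -10.6
```

View pics/p6scene.png

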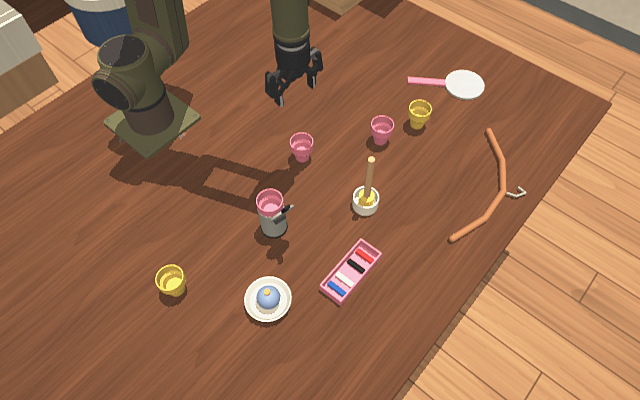

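The first cup is seated home, with its rim at 0.130 and centred on the mouth. Next is cup B at scene pixel (301,146).

Request:
play_rows(targets=[[[0.3,1.25,4,-0.4],[0,0,5,0],[0,0,4,0],[0,0,0,0],[0,0,0,0]]])

```text
t: 31.38
tcp_pos: [0.4277, 0.1871, 0.1127]
orientation: [[-0.984, 0.18, 0.001], [0.18, 0.984, 0.0], [-0.001, 0.0, -1.0]]
force: [-0.1, 0.2, 0.8]
grip_width: 0.085
grasp_force: 0.0
```

Request:
play_rows(targets=[[[0,0,4,0],[0,0,3,0],[0,0,0.9,0],[0,0,0,0],[0,0,0,0]]])

```text
t: 32.0
tcp_pos: [0.4283, 0.1881, 0.0343]
orientation: [[-0.984, 0.179, 0.003], [0.179, 0.984, 0.001], [-0.003, 0.001, -1.0]]
force: [-0.4, -0.6, 0.7]
grip_width: 0.0849
grasp_force: 0.0
```

Request:
play_rows(targets=[[[0,0,0,0],[0,0,0,0],[0,0,0,0],[0,0,0,0],[0,0,0,0]]], claw=5.5)

```text
t: 32.62
tcp_pos: [0.4277, 0.1881, 0.0342]
orientation: [[-0.984, 0.179, 0.002], [0.179, 0.984, 0.001], [-0.002, 0.001, -1.0]]
force: [-1.3, -0.6, 8.2]
grip_width: 0.0616
grasp_force: 63.2
```

Request:
play_rows(targets=[[[0,0,-2,0],[0,0,-5,0],[0,0,-5,0],[0,0,-5,0],[0,0,0,0]]])

```text
t: 33.25
tcp_pos: [0.4299, 0.1888, 0.2074]
orientation: [[-0.984, 0.179, 0.01], [0.179, 0.984, 0.003], [-0.009, 0.005, -1.0]]
force: [0.4, 0.3, -0.7]
grip_width: 0.062
grasp_force: 65.3
```

Run:
```python
from h import *
go(.5205,-.0239,.1205,-11);s=sense();print(s['force'],s['grip_width'],s['grasp_force'])
```

```text
twist 0.7 shift cm [-12.95 -19.15   8.69] tcp [0.4299 0.1888 0.2074] yaw -10.3
[ 0.35138998  0.29293082 -0.74555498] 0.061984623353836 65.26358359060083
```

Request:
play_rows(targets=[[[-2.6,-3.8,0,0.7],[-2.6,-3.8,0,0],[-2.6,-3.8,0,0],[-2.6,-3.8,0,0],[-2.5,-3.8,0,0]]])

```text
t: 33.88
tcp_pos: [0.5173, -0.0245, 0.2017]
orientation: [[-0.982, 0.191, -0.002], [0.191, 0.982, 0.0], [0.002, -0.0, -1.0]]
force: [0.2, 0.1, -0.9]
grip_width: 0.0617
grasp_force: 65.3
```

Request:
play_rows(targets=[[[0,0,0,0],[0,0,0,0],[0,0,0,0],[0,0,0,0],[0,0,0,0]]])

```text
t: 34.5
tcp_pos: [0.5176, -0.0224, 0.203]
orientation: [[-0.982, 0.19, 0.0], [0.19, 0.982, 0.0], [-0.0, 0.0, -1.0]]
force: [0.2, 1.3, -1.0]
grip_width: 0.062
grasp_force: 65.4
```

Run:
```python
from h import *
go(.5205,-.0239,.1225,-11);s=sense();print(s['force'],s['grip_width'],s['grasp_force'])
d=snap('scene','s7.png')
for o in cups(d):
    if o[2]>.05: print(*o)
W=world(d)[140:230,235:310].reshape(-1,3)
for a,b in((.24,.26),(.23,.24),(.2,.215),(.18,.2),(.17,.18)):
    q=W[(W[:,2]>a)&(W[:,2]<b)];print(a,len(q),q.mean(0) if len(q) else 0)
cv2.imwrite('pics/s7c.png',cv2.resize(d['color'][130:260,200:350],None,fx=4,fy=4))
```

```text
twist 0.1 shift cm [-0.32 -0.09  8.05] tcp [ 0.5176 -0.0224  0.203 ] yaw -10.9
[ 0.1533009   1.27274038 -1.02063956] 0.06199548361930814 65.37341243297476
[381. 129.] 517 0.0696 [0.5532 0.376 ] 36 [0.5555 0.3762 0.0307]
[268. 190.] 1099 0.2382 [ 0.5218 -0.0225] 33 [ 0.5185 -0.0235  0.0287]
0.24 128 [ 0.52546067 -0.02670933  0.25223183]
0.23 137 [ 0.53163449 -0.02766618  0.23543345]
0.2 170 [ 0.51853422 -0.01479393  0.20777989]
0.18 191 [ 0.52046614 -0.02235682  0.19217742]
0.17 33 [ 0.53944581 -0.036502    0.17526436]
```

View pics/s7c.png

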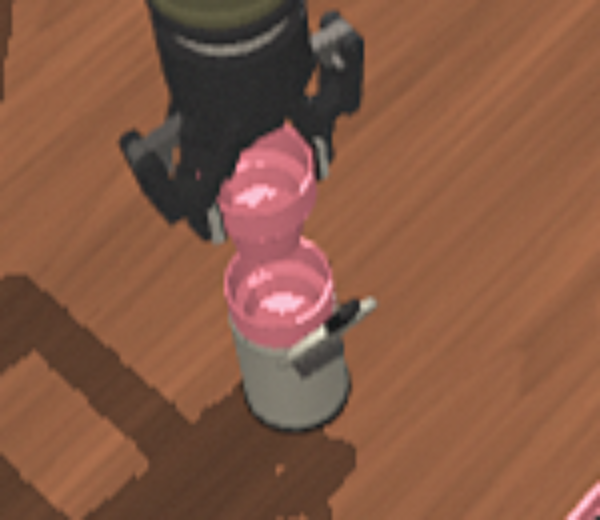

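Request:
play_rows(targets=[[[-0.3,-0.1,0,0],[0,0,2,0],[0,0,2,0],[0,0,2,0],[0,0,1,0]]])

```text
t: 35.17
tcp_pos: [0.5201, -0.0247, 0.1319]
orientation: [[-0.982, 0.191, -0.001], [0.191, 0.982, 0.0], [0.001, -0.0, -1.0]]
force: [-0.5, -0.2, -0.8]
grip_width: 0.0618
grasp_force: 65.3
```

Request:
play_rows(targets=[[[0,0,0.3,0],[0,0,0.3,0],[0,0,0,0],[0,0,0,0],[0,0,0,0]]])

```text
t: 35.8
tcp_pos: [0.5208, -0.0247, 0.1273]
orientation: [[-0.982, 0.191, 0.001], [0.191, 0.982, -0.0], [-0.001, 0.0, -1.0]]
force: [-0.2, 0.5, -0.8]
grip_width: 0.0618
grasp_force: 65.3
```

Run:
```python
from h import *
go(.5205,-.0239,.1225,-11);s=sense();print(s['force'],s['torque'],s['grip_width'],s['grasp_force'])
```

```text
twist -0.0 shift cm [0.04 0.08 0.48] tcp [ 0.5208 -0.0247  0.1273] yaw -11.0
[-0.17000732  0.458888   -0.77722842] [0.0043779  0.01187717 0.01091634] 0.061776098427912866 65.34276497845497
```

Request:
play_rows(targets=[[[0,0.05,0.2,0],[0,0,0.2,0],[0,0,0,0],[0,0,0,0],[0,0,0,0]]])

```text
t: 36.42
tcp_pos: [0.5212, -0.0242, 0.1237]
orientation: [[-0.982, 0.191, 0.001], [0.191, 0.982, -0.0], [-0.001, 0.0, -1.0]]
force: [-0.1, 0.6, 4.7]
grip_width: 0.0617
grasp_force: 67.6
```

Request:
play_rows(targets=[[[0,0,0,0],[0,0,0,0],[0,0,0,0],[0,0,0,0],[0,0,0,0]]], claw=8.5)

```text
t: 37.05
tcp_pos: [0.5206, -0.0242, 0.1228]
orientation: [[-0.982, 0.191, -0.0], [0.191, 0.982, -0.0], [0.0, -0.0, -1.0]]
force: [-0.4, 1.1, -0.3]
grip_width: 0.0853
grasp_force: 0.0
```

Request:
play_rows(targets=[[[0,0,-3,0],[0,0,-4,0],[0,0,-4,0],[0,0,-4,0],[0,0,0,0]]])

```text
t: 37.67
tcp_pos: [0.523, -0.0245, 0.2766]
orientation: [[-0.982, 0.191, 0.008], [0.191, 0.982, -0.001], [-0.008, 0.0, -1.0]]
force: [0.7, -0.3, 0.0]
grip_width: 0.0852
grasp_force: 0.0
```

Request:
play_rows(targets=[[[0.6,5.5,0,0],[0.6,5.5,0,0],[0.6,5.5,0,0],[0.6,5.5,0,0],[0.6,5.5,0,0]]])

```text
t: 38.3
tcp_pos: [0.543, 0.2529, 0.2713]
orientation: [[-0.982, 0.191, -0.002], [0.191, 0.982, -0.001], [0.002, -0.001, -1.0]]
force: [1.3, -0.6, 0.1]
grip_width: 0.085
grasp_force: 0.0
```

Request:
play_rows(targets=[[[0.6,5.5,0,0],[0.6,5.5,0,0],[0,0,0,0],[0,0,0,0],[0,0,0,0]]])

```text
t: 38.92
tcp_pos: [0.5527, 0.3601, 0.2724]
orientation: [[-0.981, 0.192, -0.001], [0.192, 0.981, -0.001], [0.001, -0.001, -1.0]]
force: [-0.5, -0.7, -0.2]
grip_width: 0.0848
grasp_force: 0.0
```

Run:
```python
from h import *
for n in ('scene','top'):
    d=snap(n,'p8%s.png'%n)
    for o in cups(d):
        if o[2]>.05: print(n,*o)
    P=world(d).reshape(-1,3);P=P[(np.hypot(P[:,0]-.5203,P[:,1]+.0241)<.034)&(P[:,2]>.152)&(P[:,2]<.17)];print(len(P),circ(P[:,:2]) if len(P)>5 else 0)
go(.554,.378,.031,-11)
```

```text
scene [381. 129.] 526 0.0699 [0.5554 0.3756] 35 [0.5559 0.3763 0.0304]
scene [269. 198.] 792 0.1595 [ 0.5226 -0.0249] 33 [ 0.5214 -0.0256  0.0301]
161 (np.float64(0.5212880663153195), np.float64(-0.02552894562810204), np.float64(0.03004650196352189))
top [218. 212.] 269 0.2386 [0.5409 0.3029] 18 [0.5405 0.3034 0.0159]
top [354. 216.] 450 0.1613 [ 0.5197 -0.0224] 32 [ 0.5196 -0.0223  0.0301]
87 (np.float64(0.5195425535174745), np.float64(-0.022357611272621036), np.float64(0.03013809286376572))
twist -0.1 shift cm [ 0.24  1.77 24.2 ] tcp [0.553  0.3602 0.273 ] yaw -11.1
```

View pics/p8scene.png

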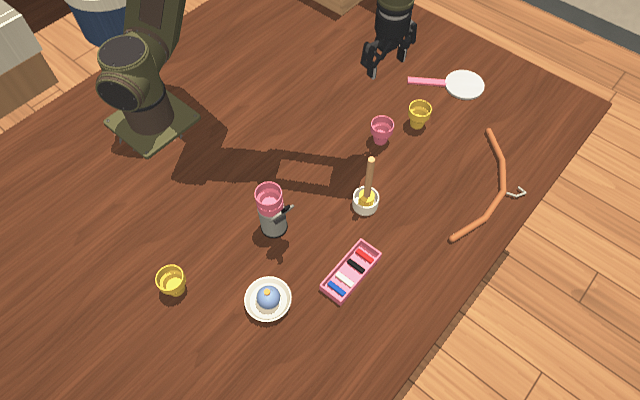

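The second cup is nested home, with its rim at 0.160. Last is cup A at scene pixel (381,129); its yellow neighbour at (420,114) is clear of the fingers.

Request:
play_rows(targets=[[[0.2,1.75,4,0],[0,0,5,0],[0,0,5,0],[0,0,2,0],[0,0,0,0]]])

```text
t: 39.65
tcp_pos: [0.5532, 0.3775, 0.111]
orientation: [[-0.981, 0.192, -0.004], [0.192, 0.981, -0.002], [0.003, -0.003, -1.0]]
force: [-0.3, -0.7, -0.2]
grip_width: 0.0851
grasp_force: 0.0
```

Request:
play_rows(targets=[[[0,0,4,0],[0,0,3,0],[0,0,1.1,0],[0,0,0,0],[0,0,0,0]]])

```text
t: 40.28
tcp_pos: [0.5557, 0.3799, 0.0338]
orientation: [[-0.982, 0.191, 0.003], [0.191, 0.982, 0.002], [-0.003, 0.002, -1.0]]
force: [0.4, -0.2, 0.5]
grip_width: 0.0851
grasp_force: 0.0
```

Request:
play_rows(targets=[[[0,0,0,0],[0,0,0,0],[0,0,0,0],[0,0,0,0],[0,0,0,0]]], claw=5.5)

```text
t: 40.9
tcp_pos: [0.5553, 0.3798, 0.0339]
orientation: [[-0.982, 0.191, 0.003], [0.191, 0.982, 0.001], [-0.002, 0.002, -1.0]]
force: [0.2, -2.2, 5.3]
grip_width: 0.0626
grasp_force: 65.3
```

Request:
play_rows(targets=[[[0,0,-2,0],[0,0,-6,0],[0,0,-6,0],[0,0,-6,0],[0,0,0,0]]])

```text
t: 41.52
tcp_pos: [0.5576, 0.3814, 0.2397]
orientation: [[-0.982, 0.191, 0.012], [0.191, 0.982, 0.007], [-0.011, 0.009, -1.0]]
force: [0.5, 0.3, -1.3]
grip_width: 0.0626
grasp_force: 65.9
```

Run:
```python
from h import *
go(.5204,-.0239,.1505,-11);s=sense();print(s['force'],s['grip_width'],s['grasp_force'])
```

```text
twist 0.0 shift cm [ -4.08 -40.49   8.92] tcp [0.5576 0.3814 0.2397] yaw -11.0
[ 0.50801578  0.29528735 -1.27613095] 0.0625925268259465 65.88092492762371
```

Request:
play_rows(targets=[[[-0.5,-5,0,0],[-0.5,-5,0,0],[-0.5,-5,0,0],[-0.5,-5,0,0],[-0.5,-5,0,0]]])

```text
t: 42.15
tcp_pos: [0.5298, 0.1275, 0.2308]
orientation: [[-0.982, 0.191, -0.002], [0.191, 0.982, -0.0], [0.002, -0.001, -1.0]]
force: [0.4, -0.7, -0.9]
grip_width: 0.0624
grasp_force: 65.9
```

Request:
play_rows(targets=[[[-0.5,-5,0,0],[-0.5,-5,0,0],[-0.5,-5,0,0],[0,0,0,0],[0,0,0,0]]])

```text
t: 42.78
tcp_pos: [0.5165, -0.0208, 0.2312]
orientation: [[-0.981, 0.192, -0.001], [0.192, 0.981, 0.001], [0.002, 0.001, -1.0]]
force: [0.2, 0.8, -1.2]
grip_width: 0.063
grasp_force: 66.0
```

Request:
play_rows(targets=[[[0,0,0,0],[0,0,0,0],[0,0,0,0],[0,0,0,0],[0,0,0,0]]])

```text
t: 43.4
tcp_pos: [0.5172, -0.0208, 0.2319]
orientation: [[-0.982, 0.191, 0.0], [0.191, 0.982, -0.0], [-0.0, -0.0, -1.0]]
force: [-0.3, -0.5, -1.4]
grip_width: 0.0625
grasp_force: 66.0
```

Run:
```python
from h import *
go(.5204,-.0239,.1515,-11);s=sense();print(s['force'],s['grip_width'],s['grasp_force'])
d=snap('scene','s9.png')
for o in cups(d):
    if o[2]>.05: print(*o)
```

```text
twist 0.0 shift cm [-0.37 -0.24  8.04] tcp [ 0.5172 -0.0208  0.2319] yaw -11.0
[-0.25210783 -0.53688285 -1.37275785] 0.062473763478678515 66.00721670809435
[267. 186.] 1367 0.2668 [ 0.5184 -0.0221] 32 [ 0.5194 -0.0219  0.0285]
```

Request:
play_rows(targets=[[[-0.3,-0.25,0,0],[0,0,2,0],[0,0,2,0],[0,0,2,0],[0,0,1,0]]])

```text
t: 44.08
tcp_pos: [0.5192, -0.0242, 0.1609]
orientation: [[-0.982, 0.191, -0.002], [0.191, 0.982, 0.0], [0.002, -0.0, -1.0]]
force: [-0.4, -0.4, -0.3]
grip_width: 0.0628
grasp_force: 66.0
```

Request:
play_rows(targets=[[[0,0,0.3,0],[0,0,0.2,0],[0,0,0,0],[0,0,0,0],[0,0,0,0]]])

```text
t: 44.7
tcp_pos: [0.5199, -0.0241, 0.1573]
orientation: [[-0.982, 0.191, 0.001], [0.191, 0.982, -0.0], [-0.001, 0.0, -1.0]]
force: [-0.0, 0.1, -0.1]
grip_width: 0.0627
grasp_force: 66.0
```

Run:
```python
from h import *
go(.5205,-.0239,.1515,-11);s=sense();print(s['force'],s['torque'],s['grip_width'],s['grasp_force'])
```

```text
twist -0.0 shift cm [-0.06  0.03  0.58] tcp [ 0.5199 -0.0241  0.1573] yaw -11.0
[-0.0166792   0.0623085  -0.08663461] [-0.03767671 -0.07308813  0.00950333] 0.06270505359221809 65.99562746967422
```

Request:
play_rows(targets=[[[0,0,0.2,0],[0,0,0.2,0],[0,0,0.1,0],[0,0,0,0],[0,0,0,0]]])

```text
t: 45.32
tcp_pos: [0.5199, -0.0241, 0.1521]
orientation: [[-0.982, 0.191, 0.001], [0.191, 0.982, -0.0], [-0.001, 0.0, -1.0]]
force: [-0.2, -0.1, 1.6]
grip_width: 0.0626
grasp_force: 66.3
```

Request:
play_rows(targets=[[[0,0,0,0],[0,0,0,0],[0,0,0,0],[0,0,0,0],[0,0,0,0]]], claw=8.5)

```text
t: 45.95
tcp_pos: [0.5196, -0.024, 0.1519]
orientation: [[-0.982, 0.191, -0.0], [0.191, 0.982, 0.0], [0.0, -0.0, -1.0]]
force: [-0.7, -0.2, 0.2]
grip_width: 0.0849
grasp_force: 0.0
```

Request:
play_rows(targets=[[[0,0,-3,0],[0,0,-4,0],[0,0,-4,0],[0,0,-4,0],[0,0,0,0]]])

```text
t: 46.58
tcp_pos: [0.5219, -0.0243, 0.3057]
orientation: [[-0.982, 0.191, 0.008], [0.191, 0.982, -0.001], [-0.008, 0.001, -1.0]]
force: [1.1, -0.2, 0.5]
grip_width: 0.0851
grasp_force: 0.0
```

Request:
play_rows(targets=[[[1,5,0,0],[1,5,0,0],[1,5,0,0],[1,5,0,0],[0,0,0,0]]])

```text
t: 47.2
tcp_pos: [0.5176, 0.1831, 0.3003]
orientation: [[-0.983, 0.186, -0.002], [0.186, 0.983, 0.001], [0.003, 0.0, -1.0]]
force: [-0.1, 0.3, 0.2]
grip_width: 0.0852
grasp_force: 0.0
```

Request:
play_rows(targets=[[[0,0,0,0],[0,0,0,0],[0,0,0,0],[0,0,0,0],[0,0,0,0]]])

```text
t: 47.82
tcp_pos: [0.5187, 0.1795, 0.302]
orientation: [[-0.981, 0.192, 0.0], [0.192, 0.981, 0.0], [-0.0, 0.0, -1.0]]
force: [1.0, -1.1, -0.2]
grip_width: 0.0849
grasp_force: 0.0
```

Run:
```python
from h import *
for n in ('scene','top'):
    d=snap(n,'pA%s.png'%n)
    for o in cups(d):
        if o[2]>.02: print(n,*o)
    P=world(d).reshape(-1,3);c=P[(np.hypot(P[:,0]-.5203,P[:,1]+.0241)<.034)&(P[:,2]>.181)&(P[:,2]<.2)];print(len(c),circ(c[:,:2]) if len(c)>5 else 0)
    c=P[(np.hypot(P[:,0]-.5203,P[:,1]+.0241)<.034)&(P[:,2]>.184)&(P[:,2]<.195)];print('rim plane',np.linalg.lstsq(np.c_[c[:,:2],np.ones(len(c))],c[:,2],rcond=None)[0][:2])
    b=P[np.hypot(P[:,0]-.656,P[:,1]-.18)<.04]
    for a,e in((.1995,.215),(.08,.12)):
        q=b[(b[:,2]>a)&(b[:,2]<e)];print('brush',a,len(q),q.mean(0) if len(q) else 0)
```

```text
scene [268. 195.] 981 0.188 [ 0.5201 -0.0261] 33 [ 0.5214 -0.0257  0.0302]
scene [351. 270.] 924 0.0293 [0.7539 0.0012] 85 [0.7534 0.0017 0.064 ]
168 (np.float64(0.5212980328261642), np.float64(-0.02565509730700563), np.float64(0.03018441039775978))
rim plane [-0.02796141 -0.00540818]
brush 0.1995 46 [0.66041064 0.17443926 0.20441373]
brush 0.08 61 [0.66292925 0.17072097 0.10028596]
top [340. 146.] 865 0.0302 [0.7505 0.0044] 84 [0.7505 0.004  0.0606]
top [354. 216.] 498 0.1899 [ 0.5193 -0.0228] 32 [ 0.5195 -0.0225  0.0301]
93 (np.float64(0.5194572148284815), np.float64(-0.022561653676278548), np.float64(0.030162237585137912))
rim plane [-0.02682754  0.00183204]
brush 0.1995 37 [0.65739344 0.17892357 0.20603388]
brush 0.08 17 [0.65219786 0.1760686  0.09975819]
```

View pics/pAscene.png

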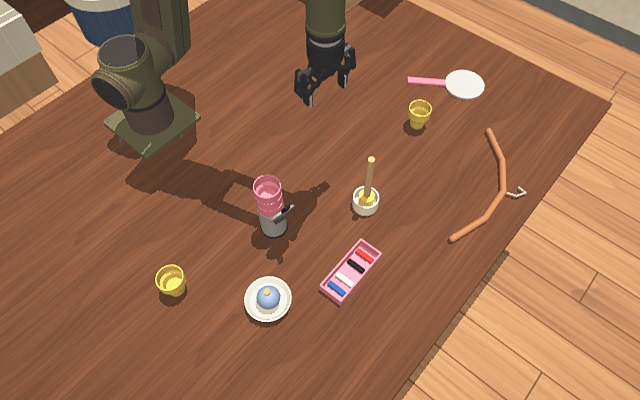

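The three pink cups are nested straight in the mouth at scene pixel (268,195), with the rim at 0.189 and a tilt of about 0.03 rad. The lid is open, the brush stands in its pot at (366,200), and the bystanders have not moved.

```bash
python3 -c "
from h import *
print(robot.hand_in())"
```

```text
the job is handed in; nothing more can be done
None
```

I handed the job in at about 48 s on the robot clock. The lid is open (about 117°), the three brush strokes are done and the brush is back upright in its stand. All three pink cups are nested in the canister's mouth, and the bystanders and yellow look-alikes were left alone. The hand-in gave no verdict, so this rests on my own camera measurements.

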